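# Get the long torch out of the half-opening bedside drawer

### The job

Pull the bedside drawer out by its knob as far as it will go, then take out the long battery torch: it is longer than the gap, so raise its tail end first and draw it out on a slant from under the top of the drawer unit. Finish while holding the torch still in the gripper, all of it a good 8 cm or more above the top of the drawer unit, with the drawer left open; leave the hairbrush in the drawer and do not knock or shift the other things around it.

Things in the scene. Friction and masses are not known exactly. Their poses are not given: they have to be found in the camera images.
- unit: Low wooden bedside unit with one drawer, fixed: 296 mm wide (y), 283 mm deep (x), 126 mm high. Origin: bottom centre of the carcass front face, on the plank; x points into the unit (the drawer slides out along -x), z up. Top board 15 mm thick: its underside is 111 mm above the plank, its front edge lies at x = 0.
- drawer_floor (a point): Middle of the drawer's inside floor, at the inner face of the drawer front; 31 mm above the plank, moves with the drawer (x = 0 in the unit when shut). Inside 250 mm long; a 6 mm lengthwise partition at y = 0 makes two lanes, each 120 mm wide, centres at y = +63 and -63 mm; sides and partition 46 mm high above the floor. Drawer front 16 mm thick, upper edge 52 mm above this floor.
- drawer (a joint): How far the drawer is pulled out, m: 0 shut, 0.140 at its stop; it slides along the unit's -x and starts ajar, 30 to 40 mm out. It stays where it is left; friction about 2.5 N.
- knob (a point): Centre of the head of the drawer's round steel knob, 30 mm across, head 20 mm long, on a 14 mm neck; it lies 48 mm in front of the carcass front when shut and 60 mm above the plank, and moves with the drawer.
- torch_mid (a point): Middle of the axis of the slim aluminium battery torch, 220 mm long, about 0.2 kg; x points from tail to head. Barrel 26 mm across, from 80 mm behind to 45 mm ahead of the middle; round black tail cap and six-sided head (44 mm long) 36 mm across. Lies level in either lane of the drawer, tail to the drawer front, axis 18 mm above the drawer floor.
- torch_tail (a point): Tail end of the torch, on its axis, 110 mm behind its middle.
- torch_neck (a point): Base of the torch's head, on its axis, 66 mm ahead of its middle; the head runs on another 44 mm beyond it.
- brush_mid (a point): Middle of the steel hairbrush, 210 mm long, 56 mm wide, pins upwards, lying in the other lane of the drawer. It stays in the drawer.
- round_box: Round white plastic box with a hinged lid, 92 mm across, 49 mm high; origin under its centre. Stands on top of the drawer unit.
- tumbler: Glass tumbler, 72 mm across the rim, 88 mm high; origin under its centre. Stands on top of the drawer unit.
- clock: Round alarm clock on a foot, 76 mm across, 91 mm high; origin under its centre. On the plank.
- jar: Cream jar, 60 mm across, 55 mm high; origin under its centre. On the plank.
- glasses_case: Black glasses case, 155 x 60 x 37 mm; origin under its centre. On the plank.
- book: Book lying flat, 180 x 120 x 26 mm; origin under its centre. On the plank.
Things that resemble listed ones, but are neither listed nor needed, are in the scene too. What is meant by the part that bears torch_mid is not purple or white, and is the smaller of those in its own colour.

How it is judged (in metres and radians):
On the way, in this order (a step that is already met when the one before it is completed fails the run):
1. the drawer is pulled out to its stop (at least 125 mm) (value of joint drawer above 0.125 m), for 0.1 s.
2. the torch's tail is raised above the drawer front while its head is still under the unit's top (z of torch_tail in the frame of unit above 0.105 m and x of torch_neck in the frame of unit above -0.05 m and z of torch_neck in the frame of unit below 0.105 m), for 0.05 s.
At the end, for the whole second after the job is handed in: The torch is held in the fingers, still (under 0.03 m/s), its tail end and the base of its head at least 200 mm above the plank (74 mm above the unit's top), touching the unit nowhere; the drawer is still at least 100 mm open, with the hairbrush lying in it (height (world z) of each of torch_tail, torch_neck above 0.2 m and contact force between torch and the fingers above 1 N and contact force between torch and unit below 0.2 N and linear speed of torch below 0.03 m/s and angular speed of torch below 0.3 rad/s and value of joint drawer above 0.1 m and z of brush_mid in the frame of unit below 0.08 m); the arm keeps its last pose, push and grip.
It fails at once if the hairbrush is lifted out of the drawer (z of brush_mid in the frame of unit above 0.1 m).
It fails at once if one of the other things is shifted by more than 25 mm (distance of any of round_box, tumbler, clock, jar, glasses_case, book from where it was at the start of the episode above 0.025 m).
It fails at once if the tumbler is tipped (angle between tumbler's own z axis and vertical above 0.35 rad).
It also fails if it takes over 51 s, if anything falls off the work surface, if the arm or the gripper's body presses on something with over 40 N, if the wrist force passes 120 N, or if a joint passes its speed limit or range.

### The arm

A 7-joint arm with a two-finger parallel gripper is mounted at the origin on the work surface. World frame = base frame: x ahead of the robot, y to its left, z up, the work surface at z = 0. Lengths are in mm, angles in rad, forces in N, time in s.
With the tool pointing down it reaches from about 400 to 850 mm from the base axis. Payload 4.4 kg.
Tool frame: the origin (TCP) lies at the very end of the fingers, on their centre line; the grasp point (between the pads) lies 19 mm behind it; x points along the fingers, y is the direction in which the jaws open and shut, and the axes are right-handed (so a half turn about x gives the same grasp; the last joint's range is limited). The gripper opens to 94 mm and grips with 3 to 60 N. Pads are 16 mm wide; open, the fingers measure 119 mm over their backs; the gripper's body (75 mm by 177 mm) begins 78 mm behind the grasp point.
Start: joints at [1.076, 0.628, 0.038, 1.517, -0.027, 0.996, -0.02], TCP at [270.286, -591.154, 205.478] pointing down, gripper open.
Joint ranges: [-3.06, 3.06], [-0.37, 2.12], [-1.25, 1.32], [0.18, 2.47], [-1.1, 4.24], [0.23, 1.98], [-2.94, 2.94]. Speed limits (rad/s): [2.57, 2.57, 3.14, 3.14, 3.14, 3.14, 3.14].

### API

Orientations are given as a rotation vector (axis times angle).
In Python, from station import arm, vision gives the robot as it stands.
- The arm moves only by the shell command python3 -m inch 'ROWS' [OPENING]. ROWS is text: rows parted by semicolons, each of 6 numbers parted by spaces: the shift along the world's x, y, z in cm, then the turn, a rotation vector about the world's x, y, z in rad. A call has 1 to 20 rows; each row is the pose to reach, as a shift and turn from the pose measured when the call began; what a row does not reach only later rows make up. A row lasts 1/12 s, in which the tool goes at most 41.7 mm and 7.16 degrees, less where a joint would pass 70% of its speed; a pose out of reach is approached as far as the arm can. A call with a gripper value outside its range is refused whole. OPENING is the opening, from 0 (shut) to 1 (fully open), set as the call begins (- or left out, the last holds). The fingers move at their own pace and stop on an object; the grip force is fixed at half the most. Time passes only in rows, so rows that repeat a pose let the fingers close. It gives the time, the measured TCP pose, the force and the opening at its end, in the units of the state.
- arm.observe(): the state, without advancing time (a new reading comes with each control period).
- vision.read_camera(name): name is "scene" or "top" or "wrist"; returns a dict with "color" (384x512x3 uint8, red, green, blue), "depth" (384x512 float32, mm along the optical axis (not along the pixel's ray), 0 where there is no reading), "fov_y" (degrees; the focal length in pixels is half the picture's height over the tangent of half this angle, whatever the lens; pixels are square), "cx", "cy" (the principal point, pixels), "rvec" (rotation vector, rad) and "tvec" (3), from world to camera coordinates, as OpenCV has them; the wrist camera has in their place "hand_eye" (4x4, takes a point from camera to tool coordinates, whose origin is the TCP and whose axes are the tool frame's). Camera axes: x right, y down, z forward; pixel columns grow to the right and rows downward; lengths in mm; the calibration is good to about 2 mm. A picture is of the moment at which its call begins: read the wrist's pose just before it.
- arm.hand_in(): hands the job in, once; it reports no verdict.
The state is a dict: "t": time; "joint_positions": joint angles; "dq": joint speeds; "joint_efforts": joint torques, N m; "tcp_pos": TCP position; "tool_rot": TCP orientation; "ft_force": force on the tool from outside, world axes, zero at the start; "moment": the same for the moment, N m; "width": finger opening in mm.
Only numpy, scipy, OpenCV 4.12 (cv2) and the standard library are available. Lean on these libraries where they do the work, as an engineer would, in place of code of your own. Each camera call takes 0.05 s, during which the arm holds its last target.

## Working session

There is one attempt and no reset: what is moved stays moved. The work goes in short steps, Python scripts to look and compute and a shell command to move; the robot and the scene stay as the last step left them, time stands still between calls to the robot, and variables do not carry over. Pictures are saved under pics/ and viewed, and the job is handed in when it is done.

```bash
ls; mkdir -p pics; cat > h.py <<'E'
import numpy as np,cv2
from station import arm,vision
from scipy.spatial.transform import Rotation as R
def cam(n):
    s=arm.observe(); c=vision.read_camera(n)
    f=c['color'].shape[0]/2/np.tan(np.radians(c['fov_y'])/2)
    if 'rvec' in c:
        Rm=R.from_rotvec(np.ravel(c['rvec'])).as_matrix(); t=np.ravel(c['tvec'])
        T=np.eye(4);T[:3,:3]=Rm.T;T[:3,3]=-Rm.T@t
    else:
        W=np.eye(4);W[:3,:3]=R.from_rotvec(s['tool_rot']).as_matrix();W[:3,3]=s['tcp_pos']
        T=W@np.array(c['hand_eye'])
    c['f']=f;c['T']=T
    return c
def cloud(c):
    d=c['depth'];v,u=np.mgrid[:d.shape[0],:d.shape[1]]
    P=np.stack([(u-c['cx'])/c['f']*d,(v-c['cy'])/c['f']*d,d],-1)
    return P@c['T'][:3,:3].T+c['T'][:3,3]
def ray(c,u,v,z):
    d=c['T'][:3,:3]@np.array([(u-c['cx'])/c['f'],(v-c['cy'])/c['f'],1]);o=c['T'][:3,3]
    return o+d*(z-o[2])/d[2]
def proj(c,p):
    q=c['T'][:3,:3].T@(np.array(p)-c['T'][:3,3]);return q[:2]/q[2]*c['f']+[c['cx'],c['cy']]
E
python3 - <<'E'
from h import *
import pickle
for n in ['scene','top','wrist']:
    c=cam(n);pickle.dump(c,open(n+'.pkl','wb'))
    cv2.imwrite(f'pics/{n}0.png',cv2.resize(c['color'][:,:,::-1],None,fx=1.5,fy=1.5))
    print(n,c['T'].round(2).tolist(),c['f'])
print(arm.observe())
E
```

```text
pics
scene [[-0.56, 0.6, -0.57, 1266.41], [0.83, 0.4, -0.4, 463.14], [-0.01, -0.7, -0.72, 972.28], [0.0, 0.0, 0.0, 1.0]] 350.57490427585446
top [[-0.02, -0.99, 0.14, 388.45], [-1.0, 0.02, -0.01, -14.29], [0.01, -0.14, -0.99, 1126.04], [0.0, 0.0, 0.0, 1.0]] 352.5408395749985
wrist [[0.42, -0.88, -0.24, 339.16], [-0.91, -0.4, -0.11, -559.26], [-0.0, 0.26, -0.97, 384.33], [0.0, 0.0, 0.0, 1.0]] 278.54741440941086
{'t': 0.15, 'joint_positions': array([ 1.07619569,  0.62912561,  0.03847204,  1.51808108, -0.02698238,
        0.99629992, -0.02002536]), 'dq': array([-1.21130594e-03, -2.44019265e-03, -6.94133816e-04, -4.14199284e-03,
        1.43967748e-03, -1.98460053e-03, -2.30986289e-05]), 'joint_efforts': array([ 1.10183249e-03, -5.50092995e+01,  1.14461873e+00, -1.86817127e+01,
       -5.22343826e-02,  2.10081961e-02,  1.45020049e-04]), 'tcp_pos': array([ 270.07144453, -590.71135214,  204.78932807]), 'tool_rot': array([ 1.98470073,  0.43357798, -1.98536958]), 'ft_force': array([ 0.17703404, -0.36613608,  0.65851261]), 'moment': array([ 0.01623491,  0.03941692, -0.03929652]), 'width': 93.9170780052916}
```

View pics/scene0.png

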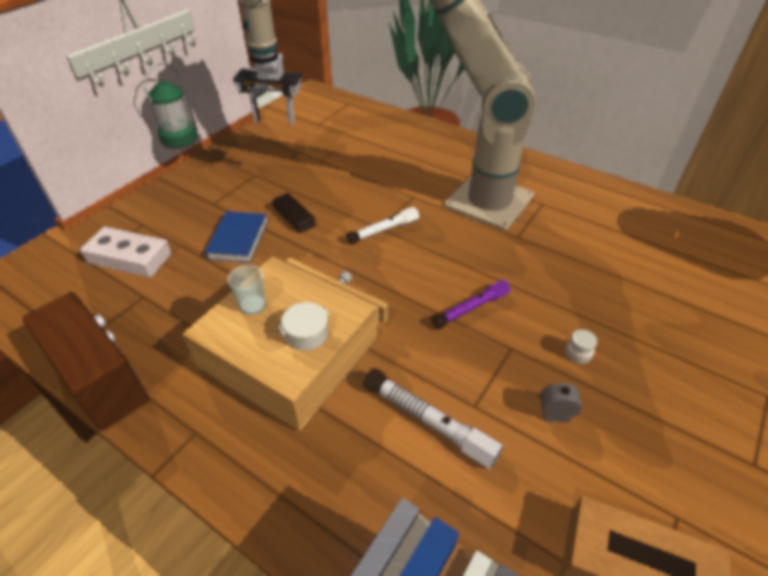

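View pics/top0.png

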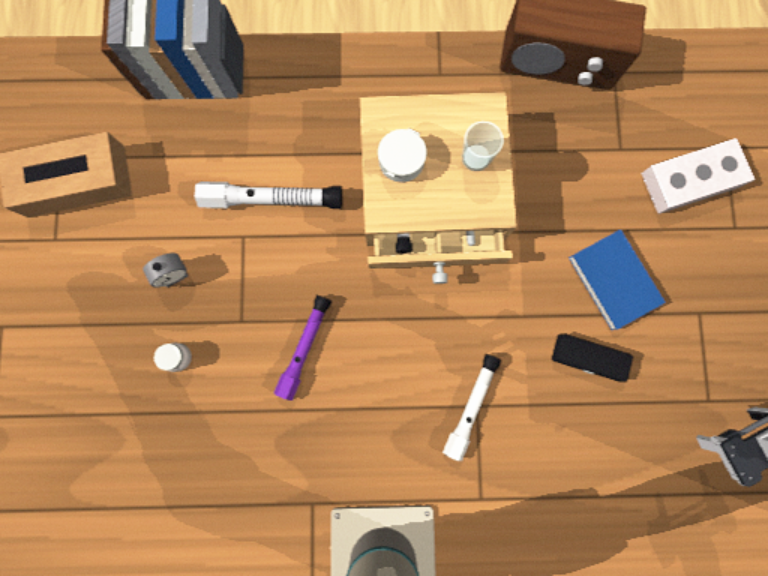

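The scene view shows the unit with its drawer ajar and a torch tail (black) in the left lane, at top picture (403,243)/1.5; the knob is at (440,272)/1.5. Next I'll measure the unit from depth.

```bash
python3 - <<'E'
from h import *
import pickle
c=pickle.load(open('top.pkl','rb'));P=cloud(c)
print('plank z',np.median(P[240:330,300:380][...,2]))
reg=np.zeros(P.shape[:2],bool);reg[55:165,225:355]=1
m=((abs(P[...,2]-126)<5)&reg).astype(np.uint8)
cs,_=cv2.findContours(m,0,2);k=max(cs,key=cv2.contourArea)
q=np.array([ray(c,u,v,126) for u,v in k[:,0]])
r=cv2.minAreaRect(q[:,:2].astype(np.float32));print(r,cv2.boxPoints(r).tolist())
for n,(u,v) in dict(tailcap=(403,243),knob=(440,270),knobside=(440,280)).items():
    print(n,P[int(v/1.5),int(u/1.5)])
m=(P[...,2]>20)&reg
im=cv2.resize(c['color'][100:200,230:360,::-1],None,fx=6,fy=6,interpolation=2);cv2.imwrite('pics/t1.png',im)
# front edge
for u in range(250,340,8):
    col=P[150:185,u]; print(u,[(int(p[0]),int(p[1]),int(p[2])) for p in col[::2]])
E
```

```text
plank z 0.16989874890020928
((783.3821411132812, -122.28628540039062), (283.8522033691406, 295.2589416503906), 1.3393559455871582) [[638.0441284179688, 21.985469818115234], [644.9454956054688, -273.19281005859375], [928.7201538085938, -266.55804443359375], [921.8187866210938, 28.6202392578125]]
tailcap [632.3188868  -51.49787818  64.41846214]
knob [ 574.51757336 -126.63754484   65.08676453]
knobside [ 554.74485745 -125.2173571    72.69755846]
250 [(655, 2, 123), (648, 2, 129), (643, 2, 122), (648, 3, 80), (642, 3, 76), (637, 3, 72), (630, 3, 77), (624, 3, 77), (618, 3, 76), (611, 3, 77), (605, 4, 78), (598, 4, 82), (591, 4, 85), (588, 4, 68), (588, 5, 33), (588, 5, 0), (582, 6, 0), (574, 6, 4)]
258 [(654, -20, 126), (648, -20, 127), (642, -20, 125), (659, -21, 32), (653, -21, 30), (647, -21, 30), (640, -20, 32), (633, -20, 31), (627, -20, 29), (621, -20, 30), (604, -20, 79), (597, -19, 85), (591, -19, 83), (588, -19, 66), (589, -19, 29), (588, -19, -1), (582, -19, -3), (574, -19, 0)]
266 [(653, -44, 126), (648, -44, 122), (642, -44, 126), (652, -45, 59), (646, -45, 59), (639, -45, 62
[... 2248 characters left out ...]
52), (597, -228, 0), (590, -228, 0), (583, -227, 2), (577, -227, 1), (570, -227, 0)]
330 [(650, -231, 125), (645, -231, 122), (659, -248, 42), (652, -247, 45), (647, -248, 41), (641, -249, 36), (635, -248, 36), (629, -248, 35), (623, -249, 29), (606, -238, 80), (600, -237, 81), (594, -237, 81), (595, -245, 44), (597, -254, -2), (590, -253, 1), (583, -253, 1), (577, -253, 0), (570, -253, 0)]
338 [(650, -254, 125), (645, -255, 120), (646, -261, 94), (646, -267, 69), (656, -283, 0), (649, -283, 0), (643, -283, -2), (636, -282, 0), (629, -282, 0), (606, -262, 80), (599, -261, 82), (595, -264, 72), (594, -270, 44), (596, -281, -2), (589, -280, 0), (583, -280, -2), (576, -279, 0), (570, -279, -1)]
```

View pics/t1.png

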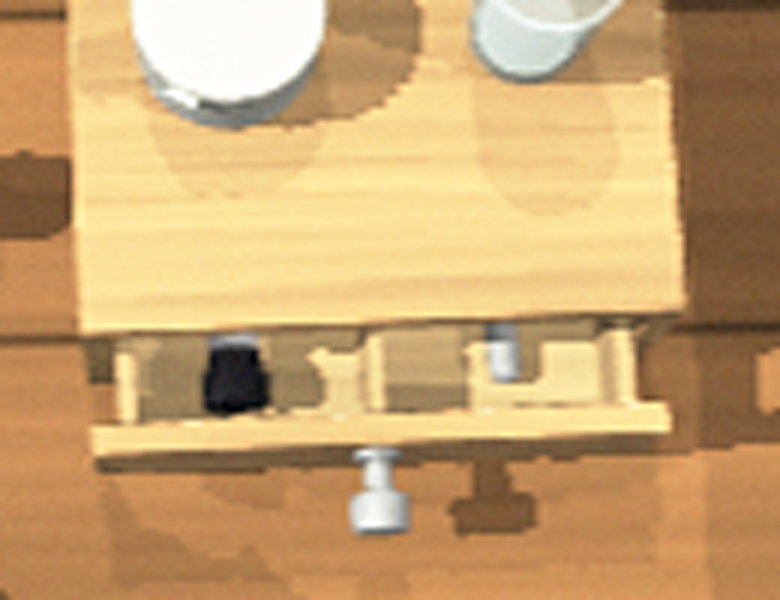

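```bash
cat >> h.py <<'E'
UY=np.array([-0.0234,0.9997,0]);UX=np.array([0.9997,0.0234,0]);O=np.array([641.5,-125.6,0])
def U(x,y,z): return O+UX*x+UY*y+np.array([0,0,z])
def toU(p): p=np.array(p)-O; return np.array([p@UX,p@UY,p[2]])
def turn(pitch):
    "turn from the present pose to jaws along unit y, tool leaning: fingers (unit) dir = (sin p,0,-cos p)"
    s=arm.observe();A=R.from_rotvec(s['tool_rot'])
    a=UX*np.sin(pitch)-np.array([0,0,1])*np.cos(pitch)
    out=[]
    for sg in (1,-1):
        y=UY*sg;B=R.from_matrix(np.stack([a,y,np.cross(a,y)],1))
        out.append((B*A.inv()).as_rotvec())
    return min(out,key=np.linalg.norm)
def info():
    s=arm.observe();A=R.from_rotvec(s['tool_rot']).as_matrix()
    print('t',s['t'],'tcp',s['tcp_pos'].round(1),'unit',toU(s['tcp_pos']).round(1),'q',s['joint_positions'].round(2),'F',s['ft_force'].round(1),'w',s['width'].round(1));print(A.round(3).tolist())
E
python3 - <<'E'
from h import *
info();t=arm.observe()['tcp_pos'];print(turn(0),(U(-82,0,150)-t)/10,(U(-82,0,41)-t)/10)
E
```

```text
Traceback (most recent call last):
  File "h.py", line 38, in info
    print('t',s['t'],'tcp',s['tcp_pos'].round(1),'unit',toU(s['tcp_pos']).round(1),'q',s['joint_positions'].round(2),'F',s['ft_force'].round(1),'w',s['width'].round(1));print(A.round(3).tolist())
                                                                                                                                                    ^^^^^^^^^^^^^^^^
AttributeError: 'float' object has no attribute 'round'
```

```bash
sed -i "s/s\['width'\].round(1)/round(s['width'],1)/" h.py
python3 - <<'E'
from h import *
info();t=arm.observe()['tcp_pos'];print(turn(0),(U(-82,0,150)-t)/10,(U(-82,0,41)-t)/10)
E
```

```text
t 0.15 tcp [ 270.1 -590.7  204.8] unit [-382.2 -456.3  204.8] q [ 1.08  0.63  0.04  1.52 -0.03  1.   -0.02] F [ 0.2 -0.4  0.7] w 93.9
[[-0.001, 0.416, -0.909], [0.001, -0.909, -0.416], [-1.0, -0.001, 0.0]]
[-1.36140940e-03 -3.47450047e-04 -4.05364215e-01] [28.94531555 46.31925521 -5.47893281] [ 28.94531555  46.31925521 -16.37893281]
```

```bash
python3 -m inch '4 6 0 0 0 -0.1; 7 11 0 0 0 -0.2; 10 16 0 0 0 -0.3; 12 19 0 0 0 -0.405; 14 22 0 0 0 -0.405; 16 25.5 0 0 0 -0.405; 18 29 0 0 0 -0.405; 20 32 0 0 0 -0.405; 22 35 0 0 0 -0.405; 24 38 0 0 0 -0.405; 26 41.5 -1 0 0 -0.405; 28 44.5 -3 0 0 -0.405; 28.9 46.3 -5.5 0 0 -0.405; 28.9 46.3 -7 0 0 -0.405; 28.9 46.3 -7 0 0 -0.405; 28.9 46.3 -7 0 0 -0.405' 0.7
python3 - <<'E'
from h import *
info();t=arm.observe()['tcp_pos'];print(turn(0),(U(-82,0,41)-t)/10)
c=cam('wrist');cv2.imwrite('pics/w1.png',c['color'][:,:,::-1]);P=cloud(c)
m=(P[...,2]>40)&(P[...,2]<80)
print(proj(c,U(-82,0,75)))
E
```

```text
t: 1.48
tcp_pos: [558.0, -126.9, 133.5]
tool_rot: [2.205, 0.03, -2.213]
ft_force: [0.4, -0.8, 0.5]
width: 65.8
t 1.4833 tcp [ 558.  -126.9  133.5] unit [-83.5   0.6 133.5] q [ 0.1   0.61  0.12  1.81 -0.11  0.73 -1.27] F [ 0.4 -0.8  0.5] w 65.8
[[-0.004, 0.026, -1.0], [0.002, -1.0, -0.026], [-1.0, -0.002, 0.004]]
[-0.00171636 -0.00375103 -0.00242252] [ 0.15480674 -0.06129327 -9.25008367]
[256.43366593 204.77700256]
```

View pics/w1.png

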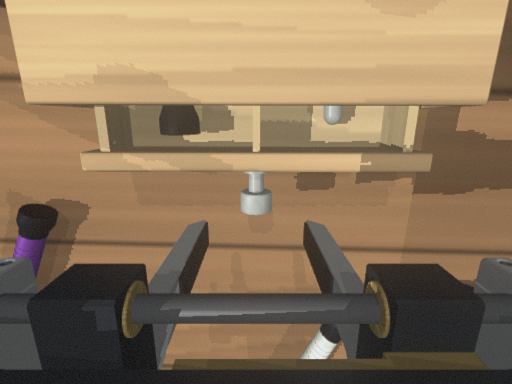

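Knob head sits at (256,200), centred between the fingers, where my calibration predicts. I'll descend, close and pull.

```bash
python3 -m inch '0.1 -0.1 -3; 0.1 -0.1 -6; 0.15 -0.1 -8; 0.15 -0.1 -9.2; 0.15 -0.1 -9.2; 0.15 -0.1 -9.2' 2>&1 | tail -3; python3 -m inch '0.15 -0.1 -9.2 0 0 0' 
```

```text
invalid input
t: 1.62
tcp_pos: [565.7, -132.8, 100.2]
tool_rot: [2.225, 0.017, -2.193]
ft_force: [1.1, -0.8, 1.0]
width: 65.9
```

```bash
python3 - <<'E'
from h import *
info();t=arm.observe()['tcp_pos'];print(turn(0),(U(-82,0,41)-t)/10)
E
```

```text
t 1.6167 tcp [ 565.7 -132.8  100.2] unit [-76.   -5.4 100.2] q [ 0.11  0.66  0.11  1.83 -0.12  0.64 -1.26] F [ 1.1 -0.8  1. ] w 65.9
[[0.014, 0.02, -1.0], [-0.004, -1.0, -0.02], [-1.0, 0.005, -0.014]]
[0.00430023 0.01446746 0.00322386] [-0.61281729  0.52354762 -5.92248942]
```

```bash
python3 -m inch '-0.6 0.5 0 0 0.014 0; -0.6 0.5 -2 0 0.014 0; -0.6 0.5 -4 0 0.014 0; -0.6 0.5 -5.9 0 0.014 0; -0.6 0.5 -5.9 0 0.014 0; -0.6 0.5 -5.9 0 0.014 0'; python3 - <<'E'
from h import *
info();t=arm.observe()['tcp_pos'];print(turn(0),(U(-82,0,41)-t)/10)
E
```

```text
t: 2.12
tcp_pos: [559.7, -129.4, 43.2]
tool_rot: [2.211, 0.014, -2.208]
ft_force: [0.4, 0.3, -0.5]
width: 65.8
t 2.1167 tcp [ 559.7 -129.4   43.2] unit [-81.9  -1.8  43.2] q [ 0.11  0.75  0.1   1.87 -0.13  0.53 -1.26] F [ 0.4  0.3 -0.5] w 65.8
[[0.001, 0.018, -1.0], [-0.005, -1.0, -0.018], [-1.0, 0.005, -0.001]]
[0.0051912  0.00137127 0.00536161] [-0.01732532  0.18324766 -0.21930971]
```

```bash
python3 -m inch '0 0.2 0 0 0 0; 0 0.2 0 0 0 0; 0 0.2 0 0 0 0; 0 0.2 0 0 0 0; 0 0.2 0 0 0 0; 0 0.2 0 0 0 0' 0.1;  python3 -m inch '-1.5 0.1 0 0 0 0; -3 0.1 0 0 0 0; -4.5 0 0 0 0 0; -6 0 0 0 0 0; -7.5 0 0 0 0 0; -9 -0.1 0 0 0 0; -10 -0.1 0 0 0 0; -10.8 -0.1 0 0 0 0; -11.2 -0.1 0 0 0 0; -11.2 -0.1 0 0 0 0; -11.2 -0.1 0 0 0 0'
python3 - <<'E'
from h import *
info()
c=cam('wrist');cv2.imwrite('pics/w2.png',c['color'][:,:,::-1])
c=cam('top');cv2.imwrite('pics/t2.png',cv2.resize(c['color'][80:230,200:380,::-1],None,fx=4,fy=4))
E
```

```text
t: 2.62
tcp_pos: [559.8, -127.0, 43.5]
tool_rot: [2.212, 0.015, -2.208]
ft_force: [-0.6, 0.5, 4.2]
width: 29.3
t: 3.53
tcp_pos: [455.7, -129.4, 43.6]
tool_rot: [2.225, 0.011, -2.191]
ft_force: [12.2, -1.9, -16.9]
width: 29.2
t 3.5333 tcp [ 455.7 -129.4   43.6] unit [-185.8    0.5   43.6] q [ 0.16  0.66  0.07  2.15 -0.13  0.32 -1.21] F [ 12.2  -1.9 -16.9] w 29.2
[[0.015, 0.019, -1.0], [-0.008, -1.0, -0.019], [-1.0, 0.009, -0.015]]
```

View pics/t2.png

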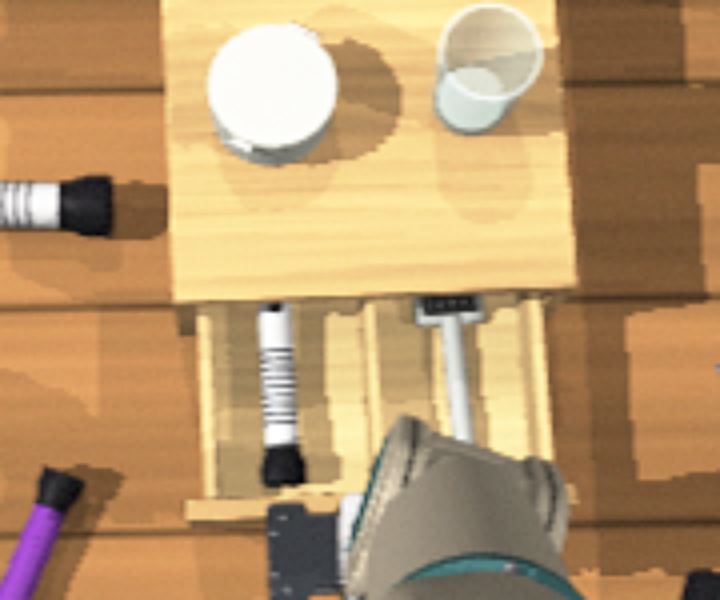

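Drawer is at its stop (knob TCP at unit x −186, 12 N reaction). Torch tail in t2 at (284,475), barrel up to (275,305). Releasing and rising.

```bash
python3 -m inch '0.3 0.1 0 0 0 0; 0.5 0.1 0 0 0 0; 0.5 0.1 0 0 0 0; 0.5 0.1 0 0 0 0; 0.5 0.1 0 0 0 0' 0.7;  python3 -m inch '0 0 3 0 0 0; 0 0 6 0 0 0; 0 0 9 0 0 0; 0 1 12 0 0 0; 0 3 14 0 0 0; 0 5 14 0 0 0; 0 5 14 0 0 0;0 5 14 0 0 0'
python3 - <<'E'
from h import *
info()
c=cam('wrist');cv2.imwrite('pics/w3.png',c['color'][:,:,::-1]);P=cloud(c)
for x,y,z in [(-130,70,49),(-40,70,49)]: print(proj(c,U(x,y,z)))
np.save('P3.npy',P)
c=cam('top');cv2.imwrite('pics/t3.png',cv2.resize(c['color'][80:230,200:380,::-1],None,fx=4,fy=4))
E
```

```text
t: 4.05
tcp_pos: [459.9, -128.2, 43.6]
tool_rot: [2.223, 0.012, -2.193]
ft_force: [-0.5, 0.7, 0.8]
width: 59.2
t: 4.72
tcp_pos: [459.2, -77.4, 183.7]
tool_rot: [2.222, 0.015, -2.192]
ft_force: [-0.4, 0.1, 0.5]
width: 66.3
t 4.7167 tcp [459.2 -77.4 183.7] unit [-181.1   52.4  183.7] q [-0.    0.4   0.14  2.05 -0.08  0.68 -1.36] F [-0.4  0.1  0.5] w 66.3
[[0.013, 0.021, -1.0], [-0.008, -1.0, -0.021], [-1.0, 0.008, -0.013]]
[238.77234565 143.65442203]
[237.25960104  55.58335808]
```

View pics/w3.png

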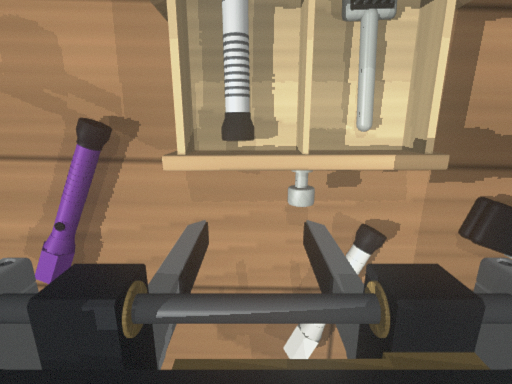

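View pics/t3.png

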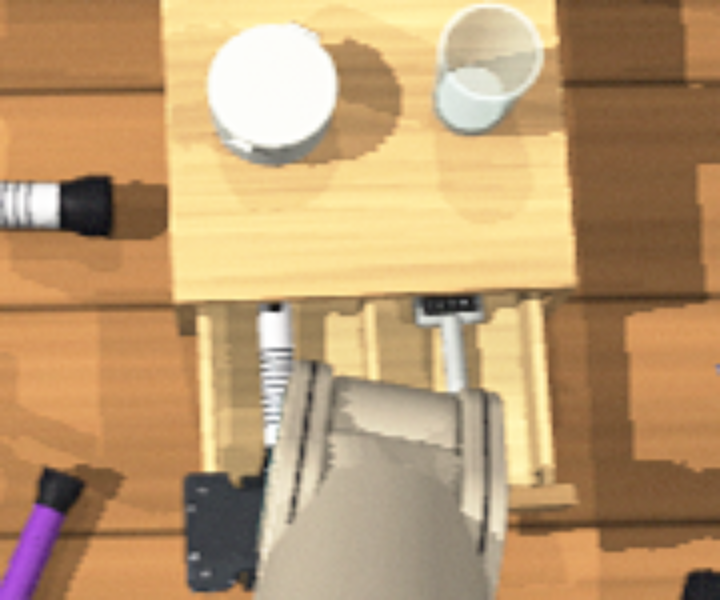

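```bash
python3 - <<'E'
from h import *
c=cam('wrist')
for u,v in [(235.5,20),(238,100),(238.2,130)]: print(toU(ray(c,u,v,49)).round(1))
print('tail bottom edge',toU(ray(c,238.5,140,49)).round(1))
print('drawer front inner', toU(ray(c,300,151,83)).round(1), 'outer',toU(ray(c,300,168,83)).round(1))
P=cloud(c);
for v in (20,100): print([(toU(P[v,u]).round(0)).tolist() for u in range(218,258,4)])
# top objects
ct=cam('top');Q=cloud(ct).reshape(-1,3);q=np.array([toU(p) for p in Q])
m=(q[:,2]>140)&(q[:,2]<260)&(q[:,0]>5)&(q[:,0]<283)&(abs(q[:,1])<150)
for s in (1,-1):
    k=q[m&(q[:,1]*s>0)];print(k.min(0),k.max(0))
E
```

```text
[-7.8 68.8 49. ]
[-84.1  67.9  49. ]
[-115.4   68.4   49. ]
tail bottom edge [-126.3   68.3   49. ]
drawer front inner [-135.5    5.1   83. ] outer [-152.6    4.6   83. ]
[[-2.0, 88.0, 32.0], [-11.0, 81.0, 58.0], [-11.0, 77.0, 60.0], [-12.0, 73.0, 63.0], [-12.0, 70.0, 62.0], [-12.0, 66.0, 62.0], [-11.0, 62.0, 59.0], [-2.0, 59.0, 31.0], [-2.0, 54.0, 31.0], [-3.0, 50.0, 33.0]]
[[-83.0, 91.0, 31.0], [-83.0, 87.0, 31.0], [-85.0, 80.0, 59.0], [-85.0, 75.0, 62.0], [-85.0, 71.0, 63.0], [-85.0, 67.0, 62.0], [-85.0, 63.0, 60.0], [-85.0, 59.0, 55.0], [-83.0, 55.0, 31.0], [-83.0, 51.0, 31.0]]
[ 98.11552713  24.67083296 140.03683429] [194.42704975 113.73651839 180.05770751]
[ 110.3564561  -112.19466271  140.298695  ] [180.75692283 -42.74407711 217.3250062 ]
```

```bash
python3 - <<'E'
from h import *
info();t=arm.observe()['tcp_pos'];print(turn(.35),(U(-39,69,110)-t)/10,(U(-39,69,36)-t)/10)
E
```

```text
t 4.9167 tcp [459.2 -79.4 183. ] unit [-181.2   50.5  183. ] q [-0.    0.4   0.15  2.05 -0.08  0.68 -1.36] F [-0.6  0.1 -0.3] w 66.1
[[0.012, 0.017, -1.0], [-0.008, -1.0, -0.017], [-1.0, 0.009, -0.012]]
[ 0.01530809 -0.33758939  0.00777955] [14.17257302  2.18469917 -7.30105401] [ 14.17257302   2.18469917 -14.70105401]
```

```bash
python3 -m inch '2.5 0.5 0 0 -0.06 0; 5 1 0 0.01 -0.12 0; 7.5 1.5 0 0.01 -0.19 0; 10 2 0 0.015 -0.26 0.01; 12.5 2.2 -1.5 0.015 -0.34 0.01; 14.2 2.2 -4 0.015 -0.34 0.01; 14.2 2.2 -6 0.015 -0.34 0.01; 14.2 2.2 -6 0.015 -0.34 0.01; 14.2 2.2 -6 0.015 -0.34 0.01' 0.5
python3 - <<'E'
from h import *
info();t=arm.observe()['tcp_pos'];print(turn(.35),(U(-39,69,36)-t)/10)
c=cam('wrist');cv2.imwrite('pics/w4.png',c['color'][:,:,::-1])
E
```

```text
t: 5.67
tcp_pos: [599.2, -58.0, 123.7]
tool_rot: [2.563, 0.032, -1.796]
ft_force: [-0.4, -0.3, -0.3]
width: 47.1
t 5.6667 tcp [599.2 -58.  123.7] unit [-40.7  68.6 123.7] q [-0.12  0.57  0.28  2.1  -0.94  0.24 -0.57] F [-0.4 -0.3 -0.3] w 47.1
[[0.341, 0.024, -0.94], [0.01, -1.0, -0.022], [-0.94, -0.002, -0.341]]
[-0.00177258 -0.00171707 -0.0004954 ] [ 0.17003784  0.0444074  -8.7719892 ]
```

View pics/w4.png

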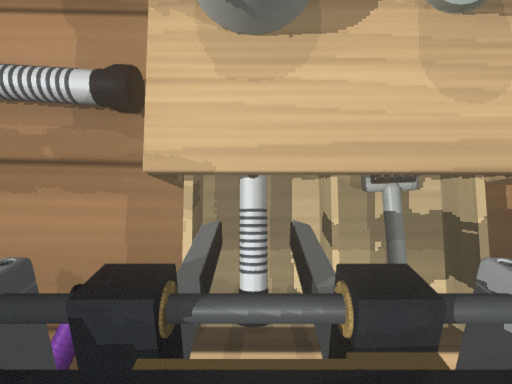

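Torch barrel is centred between the fingers (column ~253). Joint 6 is near its limit, so I'll reduce the lean.

```bash
python3 -m inch '0.1 0 0 0 0.1 0; 0.1 0 0 0 0.18 0; 0.1 0 -2 0 0.2 0; 0.1 0 -4 0 0.2 0; 0.1 0 -4 0 0.2 0; 0.1 0 -4 0 0.2 0'
python3 - <<'E'
from h import *
info();t=arm.observe()['tcp_pos'];print(turn(.15),(U(-42,69,36)-t)/10)
E
```

```text
t: 6.22
tcp_pos: [598.9, -58.4, 81.1]
tool_rot: [2.368, 0.032, -2.05]
ft_force: [0.4, 0.2, -0.2]
width: 46.8
t 6.2167 tcp [598.9 -58.4  81.1] unit [-41.1  68.2  81.1] q [-0.27  0.73  0.53  1.93 -0.78  0.54 -0.77] F [ 0.4  0.2 -0.2] w 46.8
[[0.143, 0.022, -0.989], [0.009, -1.0, -0.021], [-0.99, -0.006, -0.143]]
[-0.00563731 -0.00633583  0.00146845] [-0.09561227  0.07487989 -4.50754386]
```

```bash
python3 -m inch '-0.1 0.1 -1.5 0 0 0; -0.1 0.1 -3 0 0 0; -0.1 0.1 -4 0 0 0; -0.1 0.1 -4.5 0 0 0; -0.1 0.1 -4.5 0 0 0; -0.1 0.1 -4.5 0 0 0; -0.1 0.1 -4.5 0 0 0'
python3 - <<'E'
from h import *
info();t=arm.observe()['tcp_pos'];print(turn(.15),(U(-42,69,36)-t)/10)
E
```

```text
t: 6.8
tcp_pos: [598.4, -57.7, 37.0]
tool_rot: [2.369, 0.031, -2.048]
ft_force: [0.0, -0.7, 0.0]
width: 47.1
t 6.8 tcp [598.4 -57.7  37. ] unit [-41.5  68.9  37. ] q [-0.22  0.79  0.44  1.95 -0.85  0.45 -0.7 ] F [ 0.  -0.7  0. ] w 47.1
[[0.144, 0.022, -0.989], [0.009, -1.0, -0.021], [-0.989, -0.006, -0.145]]
[-0.00544227 -0.00498093  0.00185172] [-0.05412296  0.00915417 -0.09666102]
```

Now close, then compute the lift.

```bash
python3 -m inch '0 0 -0.1 0 0 0; 0 0 -0.1 0 0 0; 0 0 -0.1 0 0 0; 0 0 -0.1 0 0 0; 0 0 -0.1 0 0 0; 0 0 -0.1 0 0 0' 0.05
python3 - <<'E'
from h import *
info();t=toU(arm.observe()['tcp_pos'])
piv=np.array([91,0,31.]) 
for th in np.arange(.05,.36,.05):
    d=t-piv; d[1]=0
    r=R.from_rotvec([0,th,0]).apply(d)-d; r[2]+=3
    print(th.round(2),((UX*r[0]+np.array([0,0,r[2]]))/10).round(2),(UY*th).round(3))
E
```

```text
t: 7.3
tcp_pos: [598.5, -57.2, 36.2]
tool_rot: [2.369, 0.033, -2.048]
ft_force: [-1.3, 1.8, 3.6]
width: 25.3
t 7.3 tcp [598.5 -57.2  36.2] unit [-41.4  69.4  36.2] q [-0.22  0.79  0.44  1.95 -0.85  0.44 -0.69] F [-1.3  1.8  3.6] w 25.3
[[0.145, 0.022, -0.989], [0.009, -1.0, -0.021], [-0.989, -0.006, -0.145]]
0.05 [0.04 0.   0.96] [-0.001  0.05   0.   ]
0.1 [0.12 0.   1.62] [-0.002  0.1    0.   ]
0.15 [0.23 0.01 2.27] [-0.004  0.15   0.   ]
0.2 [0.37 0.01 2.92] [-0.005  0.2    0.   ]
0.25 [0.54 0.01 3.56] [-0.006  0.25   0.   ]
0.3 [0.75 0.02 4.19] [-0.007  0.3    0.   ]
0.35 [0.98 0.02 4.81] [-0.008  0.35   0.   ]
```

```bash
python3 -m inch '0 0 0.3 0 0 0; 0 0 0.95 0 0.05 0; 0.1 0 1.6 0 0.1 0; 0.2 0 2.25 0 0.15 0; 0.35 0 2.9 0 0.2 0; 0.35 0 2.9 0 0.2 0; 0.35 0 2.9 0 0.2 0'
python3 - <<'E'
from h import *
info()
c=cam('wrist');cv2.imwrite('pics/w5.png',c['color'][:,:,::-1])
c=cam('scene');cv2.imwrite('pics/s5.png',cv2.resize(c['color'][120:300,100:300,::-1],None,fx=3.5,fy=3.3))
E
```

```text
t: 7.88
tcp_pos: [602.3, -57.3, 64.7]
tool_rot: [2.155, 0.034, -2.274]
ft_force: [-0.2, -0.5, -1.6]
width: 25.1
t 7.8833 tcp [602.3 -57.3  64.7] unit [-37.6  69.2  64.7] q [-0.31  0.86  0.64  1.72 -0.65  0.85 -0.92] F [-0.2 -0.5 -1.6] w 25.1
[[-0.054, 0.021, -0.998], [0.008, -1.0, -0.022], [-0.999, -0.01, 0.054]]
```

View pics/w5.png

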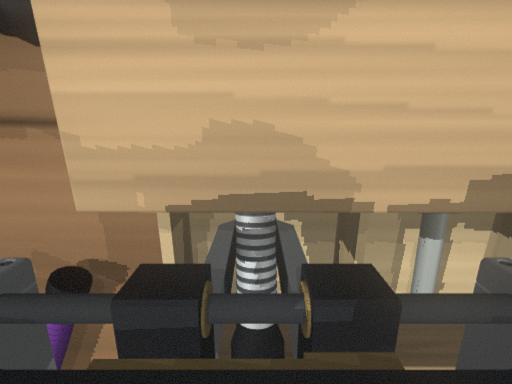

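View pics/s5.png

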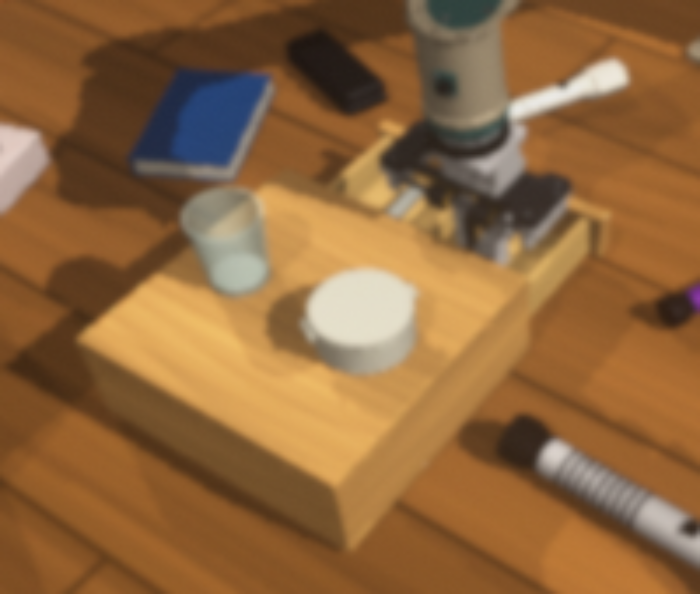

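```bash
python3 -m inch '0.15 0 0.6 0 0.05 0; 0.35 0 1.25 0 0.1 0; 0.6 0 1.9 0 0.15 0; 0.6 0 1.9 0 0.15 0; 0.6 0 1.9 0 0.15 0'
cat >> h.py <<'E'
def torch(c,save=None):
    P=cloud(c);col=c['color'].astype(int)
    s=arm.observe();g=toU(s['tcp_pos'])
    V=(P.reshape(-1,3)-O)@np.stack([UX,UY,[0,0,1]]).T
    V=V.reshape(P.shape)
    m=(abs(V[...,1]-g[1])<5)&(V[...,0]<0)&(V[...,2]<g[2]+70)&(V[...,2]>g[2]-10)&(c['depth']>0)
    return V,m
E
python3 - <<'E'
from h import *
info()
c=cam('wrist');cv2.imwrite('pics/w6.png',c['color'][:,:,::-1])
V,m=torch(c)
for r in range(190,384,8):
    print(r,[V[r,u].round(0).tolist() for u in (248,256,264)])
c=cam('top');cv2.imwrite('pics/t6.png',cv2.resize(c['color'][80:230,200:380,::-1],None,fx=4,fy=4))
E
```

```text
t: 8.4
tcp_pos: [606.5, -57.5, 82.9]
tool_rot: [1.98, 0.034, -2.432]
ft_force: [0.3, -0.7, -1.0]
width: 25.3
t 8.4 tcp [606.5 -57.5  82.9] unit [-33.4  68.9  82.9] q [-0.31  0.93  0.68  1.53 -0.56  1.11 -1.02] F [ 0.3 -0.7 -1. ] w 25.3
[[-0.203, 0.018, -0.979], [0.01, -1.0, -0.02], [-0.979, -0.014, 0.203]]
190 [[21.0, 72.0, 127.0], [20.0, 68.0, 126.0], [20.0, 64.0, 126.0]]
198 [[16.0, 72.0, 126.0], [17.0, 68.0, 127.0], [16.0, 64.0, 126.0]]
206 [[12.0, 72.0, 127.0], [12.0, 68.0, 127.0], [12.0, 64.0, 126.0]]
214 [[7.0, 72.0, 126.0], [7.0, 68.0, 126.0], [7.0, 64.0, 127.0]]
222 [[2.0, 72.0, 126.0], [2.0, 68.0, 125.0], [3.0, 64.0, 126.0]]
230 [[-17.0, 73.0, 104.0], [-17.0, 68.0, 104.0], [-17.0, 63.0, 104.0]]
238 [[-22.0, 73.0, 106.0], [-21.0, 68.0, 107.0], [-22.0, 63.0, 106.0]]
246 [[-27.0, 73.0, 107.0], [-26.0, 68.0, 108.0], [-27.0, 63.0, 106.0]]
254 [[-32.0, 73.0, 108.0], [-32.0, 68.0, 109.0], [-32.0, 63.0, 108.0]]
262 [[-36.0, 73.0, 110.0], [-35.0, 68.0, 112.0], [-36.0, 63.0, 111.0]]
270 [[-40.0, 73.0, 113.0], [-40.0, 68.0, 113.0], [-41.0, 63.0, 112.0]]
278 [[-46.0, 73.0, 114.0], [-44.
[... 239 characters left out ...]
87.0]]
310 [[15.0, 69.0, 190.0], [16.0, 67.0, 191.0], [16.0, 65.0, 191.0]]
318 [[14.0, 69.0, 191.0], [13.0, 67.0, 191.0], [12.0, 65.0, 190.0]]
326 [[-75.0, 73.0, 125.0], [-74.0, 68.0, 125.0], [-74.0, 63.0, 125.0]]
334 [[-80.0, 73.0, 127.0], [-79.0, 68.0, 127.0], [-79.0, 63.0, 127.0]]
342 [[-84.0, 73.0, 130.0], [-83.0, 68.0, 130.0], [-84.0, 63.0, 130.0]]
350 [[-87.0, 73.0, 133.0], [-86.0, 68.0, 133.0], [77.0, 66.0, 243.0]]
358 [[-89.0, 73.0, 136.0], [-89.0, 68.0, 136.0], [-90.0, 63.0, 136.0]]
366 [[11.0, 69.0, 202.0], [11.0, 67.0, 202.0], [11.0, 65.0, 203.0]]
374 [[15.0, 69.0, 207.0], [15.0, 67.0, 207.0], [15.0, 65.0, 207.0]]
382 [[15.0, 68.0, 209.0], [15.0, 67.0, 209.0], [16.0, 65.0, 209.0]]
```

View pics/w6.png

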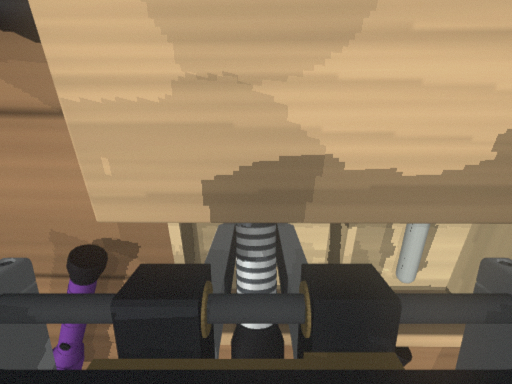

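View pics/t6.png

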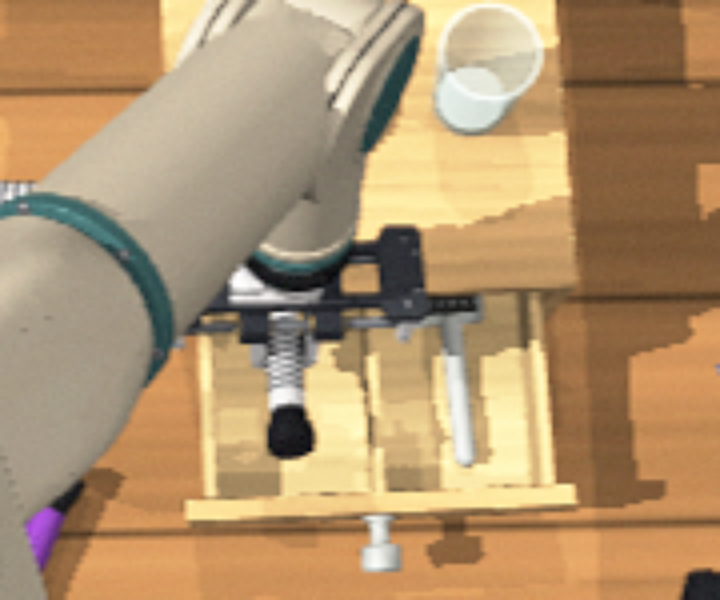

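Barrel slope measured at 0.37 (θ≈0.355 rad), top line at the unit edge ≈98 mm, under the 111 mm underside. Cap is at t6 (290,430), above the drawer. Drawing out along the axis.

```bash
python3 -m inch '-1.5 0 0.5 0 0 0; -3.5 -0.1 1.2 0 0 0; -5.5 -0.1 1.9 0 0 0; -7.5 -0.2 2.6 0 0 0; -9.5 -0.2 3.3 0 0 0; -11.5 -0.3 4.1 0 0 0; -13 -0.3 4.7 0 0 0; -14 -0.3 5.2 0 0 0; -14 -0.3 5.2 0 0 0; -14 -0.3 5.2 0 0 0'
python3 - <<'E'
from h import *
info()
c=cam('wrist');cv2.imwrite('pics/w7.png',c['color'][:,:,::-1])
V,m=torch(c)
for r in range(150,384,8):
    print(r,[V[r,u].round(0).tolist() for u in (248,256,264)])
c=cam('top');cv2.imwrite('pics/t7.png',cv2.resize(c['color'][80:230,200:380,::-1],None,fx=4,fy=4))
E
```

```text
t: 9.33
tcp_pos: [465.7, -60.0, 135.2]
tool_rot: [1.981, 0.035, -2.434]
ft_force: [1.2, 0.4, -1.0]
width: 25.6
t 9.3333 tcp [465.7 -60.  135.2] unit [-174.3   69.7  135.2] q [-0.39  0.7   0.74  1.9  -0.5   0.96 -0.94] F [ 1.2  0.4 -1. ] w 25.6
[[-0.203, 0.017, -0.979], [0.011, -1.0, -0.019], [-0.979, -0.015, 0.203]]
150 [[-113.0, 74.0, 141.0], [-113.0, 69.0, 141.0], [-114.0, 64.0, 139.0]]
158 [[-117.0, 74.0, 143.0], [-118.0, 69.0, 142.0], [-118.0, 64.0, 140.0]]
166 [[-122.0, 74.0, 144.0], [-122.0, 69.0, 143.0], [-123.0, 64.0, 142.0]]
174 [[-127.0, 74.0, 144.0], [-127.0, 69.0, 144.0], [-128.0, 64.0, 142.0]]
182 [[-131.0, 74.0, 146.0], [-131.0, 69.0, 146.0], [-132.0, 64.0, 145.0]]
190 [[-136.0, 74.0, 148.0], [-136.0, 69.0, 148.0], [-136.0, 64.0, 147.0]]
198 [[-140.0, 74.0, 150.0], [-140.0, 69.0, 150.0], [-64.0, 66.0, 296.0]]
206 [[-144.0, 74.0, 151.0], [-144.0, 69.0, 152.0], [-145.0, 64.0, 150.0]]
214 [[-149.0, 74.0, 154.0], [-149.0, 69.0, 153.0], [-149.0, 64.0, 152.0]]
222 [[-154.0, 74.0, 155.0], [-154.0, 69.0, 154.0], [-154.0, 64.0, 154.0]]
230 [[-159.0, 74.0, 156.0], [-158.0, 69.0, 
[... 736 characters left out ...]
.0, 243.0], [-126.0, 65.0, 243.0]]
318 [[-127.0, 70.0, 244.0], [-128.0, 68.0, 243.0], [-127.0, 65.0, 244.0]]
326 [[-215.0, 74.0, 178.0], [-214.0, 69.0, 179.0], [-215.0, 64.0, 178.0]]
334 [[-220.0, 74.0, 180.0], [-218.0, 69.0, 181.0], [-219.0, 64.0, 181.0]]
342 [[-224.0, 74.0, 183.0], [-223.0, 69.0, 183.0], [-223.0, 64.0, 183.0]]
350 [[-227.0, 74.0, 186.0], [-226.0, 69.0, 186.0], [-226.0, 64.0, 186.0]]
358 [[-230.0, 74.0, 189.0], [-229.0, 69.0, 189.0], [-230.0, 64.0, 189.0]]
366 [[-131.0, 69.0, 254.0], [-131.0, 67.0, 255.0], [-131.0, 66.0, 255.0]]
374 [[-126.0, 69.0, 259.0], [-126.0, 67.0, 259.0], [-126.0, 66.0, 259.0]]
382 [[-126.0, 69.0, 261.0], [-124.0, 67.0, 262.0], [-125.0, 66.0, 262.0]]
```

View pics/w7.png

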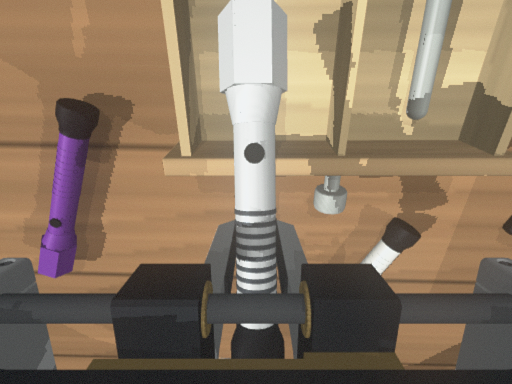

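View pics/t7.png

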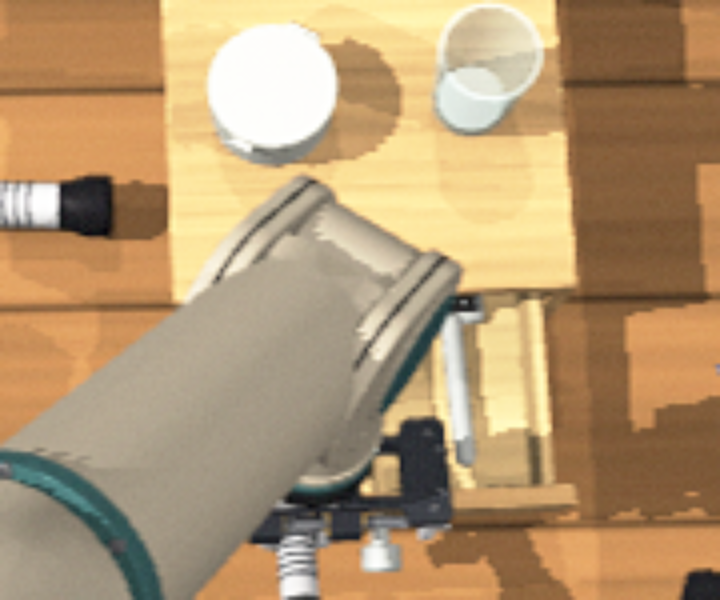

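The torch is fully clear of the unit top and drawer (head at w7 (252,45)). Now raising and levelling.

```bash
python3 -m inch '0 0 1 0 0 0; 0 0 2.5 0 0 0; 0 0 4.5 0 0 0; 0 0 6.5 0 -0.03 0; 0 0 8.5 0 -0.07 0; 0 0 10.5 0 -0.11 0; 0 0 12.5 0 -0.15 0; 0 0 14 0 -0.19 0; 0 0 15.2 0 -0.23 0; 0 0 16 0 -0.26 0; 0 0 16 0 -0.28 0; 0 0 16 0 -0.28 0; 0 0 16 0 -0.28 0; 0 0 16 0 -0.28 0; 0 0 16 0 -0.28 0'
python3 - <<'E'
from h import *
info()
c=cam('wrist');cv2.imwrite('pics/w8.png',c['color'][:,:,::-1])
V,m=torch(c)
for r in list(range(6,384,20))+[358]:
    print(r,[V[r,u].round(0).tolist() for u in (248,256,264)])
c=cam('top');cv2.imwrite('pics/t8.png',cv2.resize(c['color'][:,:,::-1],None,fx=1.5,fy=1.5))
c=cam('scene');cv2.imwrite('pics/s8.png',cv2.resize(c['color'][:,:,::-1],None,fx=1.5,fy=1.5))
print(arm.observe()['dq'].round(3));info()
E
```

```text
t: 10.68
tcp_pos: [466.7, -60.2, 294.5]
tool_rot: [2.296, 0.033, -2.132]
ft_force: [-0.0, -0.0, -2.1]
width: 25.2
t 10.6833 tcp [466.7 -60.2 294.5] unit [-173.2   69.5  294.5] q [-0.61  0.32  0.92  1.95 -0.35  0.95 -1.08] F [-0.  -0.  -2.1] w 25.2
[[0.074, 0.021, -0.997], [0.01, -1.0, -0.02], [-0.997, -0.008, -0.074]]
6 [[-40.0, 73.0, 313.0], [-40.0, 69.0, 313.0], [-40.0, 64.0, 314.0]]
26 [[-50.0, 73.0, 315.0], [-50.0, 69.0, 314.0], [-111.0, 68.0, 479.0]]
46 [[-60.0, 73.0, 316.0], [-60.0, 69.0, 315.0], [-61.0, 64.0, 317.0]]
66 [[-71.0, 73.0, 317.0], [-71.0, 69.0, 316.0], [-71.0, 64.0, 316.0]]
86 [[-81.0, 73.0, 316.0], [-81.0, 69.0, 317.0], [-81.0, 64.0, 314.0]]
106 [[-92.0, 73.0, 315.0], [-92.0, 69.0, 315.0], [-92.0, 64.0, 315.0]]
126 [[-102.0, 74.0, 314.0], [-102.0, 69.0, 313.0], [-102.0, 64.0, 312.0]]
146 [[-114.0, 73.0, 317.0], [-114.0, 69.0, 318.0], [-114.0, 64.0, 313.0]]
166 [[-125.0, 74.0, 316.0], [-125.0, 69.0, 317.0], [-125.0, 64.0, 315.0]]
186 [[-137.0, 74.0, 317.0], [-137.0, 69.0, 317.0], [-137.0, 64.0, 316.0]]
206 [[-149.0, 74.0, 318.0], [-149.0, 69.0, 318.0], [-149.0, 64.
[... 233 characters left out ...]
286 [[-199.0, 74.0, 321.0], [-198.0, 69.0, 322.0], [-199.0, 64.0, 322.0]]
306 [[-155.0, 71.0, 411.0], [-154.0, 68.0, 412.0], [-155.0, 66.0, 411.0]]
326 [[-224.0, 74.0, 324.0], [-223.0, 69.0, 326.0], [-225.0, 64.0, 324.0]]
346 [[-236.0, 74.0, 328.0], [-235.0, 69.0, 329.0], [-236.0, 64.0, 328.0]]
366 [[-164.0, 70.0, 421.0], [-164.0, 68.0, 421.0], [-164.0, 66.0, 421.0]]
358 [[-242.0, 74.0, 330.0], [-240.0, 69.0, 332.0], [-241.0, 64.0, 332.0]]
[-0.001 -0.003  0.003  0.004  0.    -0.001 -0.   ]
t 10.8333 tcp [466.5 -60.3 294.5] unit [-173.4   69.4  294.5] q [-0.61  0.32  0.92  1.95 -0.35  0.95 -1.08] F [ 0.1 -1.2 -1.9] w 25.2
[[0.074, 0.021, -0.997], [0.01, -1.0, -0.02], [-0.997, -0.008, -0.075]]
```

View pics/t8.png

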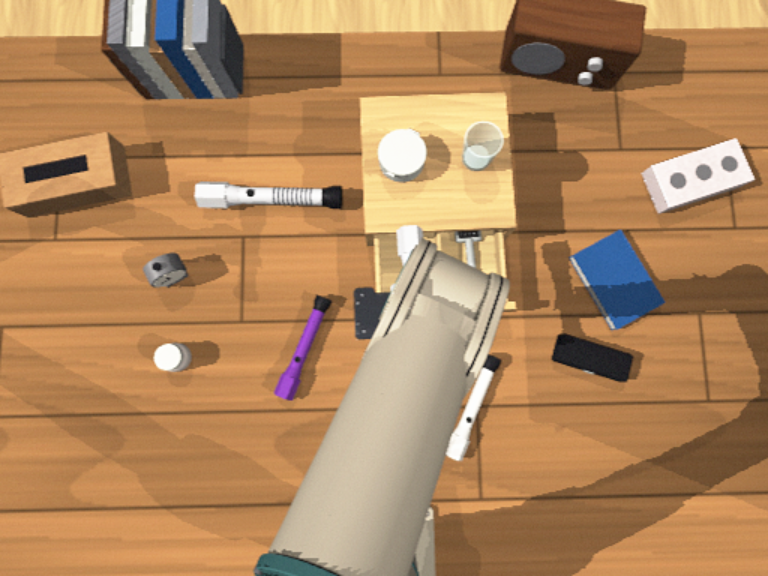

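View pics/s8.png

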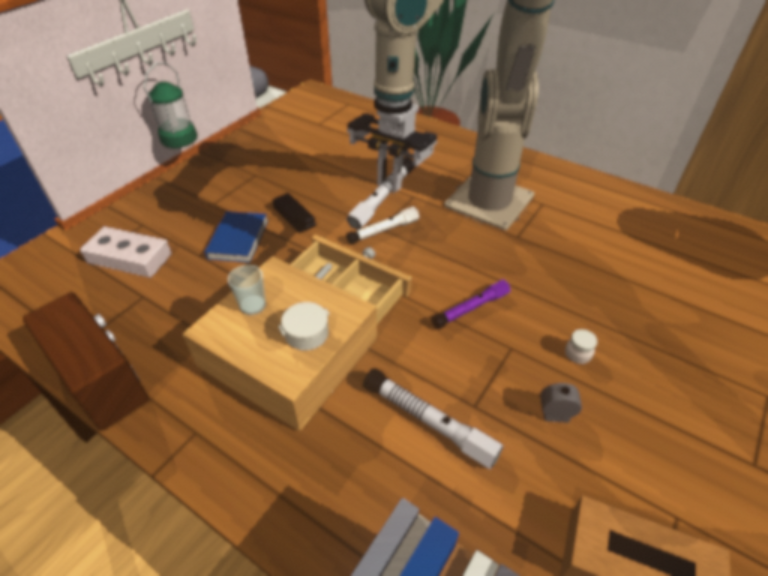

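Torch is held near level (top line 313–330 mm, so the axis is about 300 mm), still. The drawer is open with the brush in it, and the other things are where they were. Handing in.

```bash
python3 -c "
from station import arm
print(arm.hand_in())"
```

```text
the job is handed in; nothing more can be done
None
```

I pulled the drawer out by its knob to the stop. I then gripped the torch on its barrel, raised its tail by about 0.35 rad and drew it out along its axis from under the top board. I lifted it, levelled it and handed the job in while holding it, at about 10.8 s of the 51 s allowed.

**Last checks:**
- **Torch:** Its upper surface measured 313–332 mm above the plank, which puts the axis near 300 mm and the lowest part about 150 mm above the unit's top. The grip opening was 25.2 mm, as expected for the barrel, and the joint speeds were about zero.
- **Drawer:** It was about 138 mm out when pulled (stop at 140 mm), with a 12 N reaction. It still looked fully open in the last pictures.
- **Other things:** The hairbrush was still in its lane. The other things looked unmoved in the top view; I judged this by eye and did not measure it.

**Problems along the way:**
- **Refused call:** One move call was refused because I typed rows of three numbers. The single-row call after it left the tool 6–8 mm to the side above the knob, and I corrected that before descending.
- **Joint 6:** It came close to its lower limit while I leaned the tool for the grasp, at 0.24 against 0.23, so I reduced the lean.

No check failed at the end.

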